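# Slide two pocket templates home into their rack bays under the thread shelf

## Task

Put the two plywood pocket templates away in the rack: slide each one flat along the table, never lifting it off, into the bay that fits its outline (the pointed template, point first, into the bay with the pointed end; the rectangular one, short edge first, into the bay with the square end) until it lies fully home against the end of its bay, under the shelf. Leave the thread cones on the shelf, the pattern weight and the ribbon reel where they stand.

Things in the scene. Friction and masses are not known exactly. Their poses are not given: they have to be found in the camera images.
- pointed_template: Flat plywood plate 9 mm thick shaped like a patch pocket, 104 mm wide (its x) and 132 mm long (its y): square rear edge at y = -60 mm, straight sides from y = -60 to +20 mm, then a 90 degree point with its tip at y = +72 mm. Too wide to grasp; 90 g. Origin on the underside, on the centre line; mass centre at y = -6 mm; z up.
- square_template: Flat rectangular plywood plate 9 mm thick, 88 mm wide (its x) and 120 mm long (its y), alike both ways round. 90 g. Origin at the centre of the underside; y along its length; z up.
- pointed_bay: Fixed floorless bay for the pointed template. Its y points inwards from the open mouth (y = -85 mm). Its origin, on the table, is where the template's origin lies when home, axes parallel. Walls 6 mm thick, 18 mm high; inner width 109 mm from y = -50 to +17 mm, flaring to 133 mm at the mouth; the end is a 90 degree V, corner at y = +72 mm.
- square_bay: Fixed floorless bay for the rectangular template. Its y points inwards from the open mouth (y = -85 mm) to the end wall (y = +60 mm). Its origin, on the table, is where the template's lies when home. Walls 6 mm thick, 18 mm high; inner width 93 mm from y = -50 to +60 mm, flaring to 117 mm at the mouth. The bays stand side by side, 154 mm apart, in either order.
- rack: Fixed shelf that overhangs the inner ends of both bays: a clear acrylic board 320 mm (its x) by 107 mm (from y = +38 to +145 mm), underside 45 mm and top 57 mm above the table, on three wooden posts behind the bays. Origin on the table midway between the bays' origins, axes parallel to theirs.
- cone_near: Thread cone standing on the shelf, 64 mm across the foot, 150 mm tall. Origin at the centre of its foot. Leave it alone.
- cone_far: Another such thread cone on the shelf. Origin at the centre of its foot. Leave it alone.
- weight: Dark steel pattern weight, 50 mm across, 34 mm tall, standing on the table in the templates' way. Origin at the centre of its foot. Leave it where it is.
- reel: Reel of ribbon lying flat, 64 mm across, 45 mm tall. Origin at the centre of its foot. Leave it where it is.
Not all that is in view belongs to the job. Leave any pink or turquoise look-alike of the square_template alone.

How it is judged:
At the end, for the whole second after the job is handed in: Each template lies flat and at rest in its own bay: its origin within 4 mm sideways of the bay's origin and not more than 6 mm short of it along the bay, turned less than 0.06 rad from the bay, untouched by the robot (x of pointed_template in the frame of pointed_bay between -0.004 and 0.004 m and y of pointed_template in the frame of pointed_bay between -0.006 and 0.005 m and z of pointed_template in the frame of pointed_bay below 0.004 m and angle between the y axis of pointed_template and the y axis of pointed_bay, either way round below 0.06 rad and angle between each of pointed_template, square_template's own z axis and vertical below 0.04 rad and linear speed of each of pointed_template, square_template below 0.01 m/s and x of square_template in the frame of square_bay between -0.004 and 0.004 m and y of square_template in the frame of square_bay between -0.006 and 0.005 m and z of square_template in the frame of square_bay below 0.004 m and angle between the y axis of square_template and the y axis of square_bay, either way round below 0.06 rad).
It fails at once if a template was lifted more than 25 mm off the table (height (world z) of any of pointed_template, square_template above 0.025 m).
It fails at once if a thread cone, the pattern weight or the reel was moved more than 15 mm or tipped (distance of any of cone_near, cone_far, weight, reel from where it was at the start of the episode above 0.015 m or angle between any of cone_near, cone_far, weight, reel's own z axis and vertical above 0.3 rad).
It also fails if it takes over 72 s, if anything falls off the work surface, if the arm or the gripper's body presses on something with over 40 N, if the wrist force passes 120 N, or if a joint passes its speed limit or range.

## Robot

A 6-joint arm with a two-finger parallel gripper is mounted at the origin on the work surface. World frame = base frame: x ahead of the robot, y to its left, z up, the work surface at z = 0. Lengths are in m, angles in rad, forces in N, time in s.
With the tool pointing down it reaches from about 0.275 to 1 m from the base axis. Payload 8.4 kg.
Tool frame: the origin (TCP) lies on the centre line of the jaws, within the pads' length; the fingertips stand 17 mm ahead of it and the grasp point (between the pads) lies 2 mm behind it (bot.tcp_to_tips is the z of the fingertips in the tool frame, in m); z points along the fingers, y is the line along which they close (so a half turn about z gives the same grasp; the last joint's range is limited). The gripper opens to 85 mm and grips with 20 to 120 N. Pads are 22 mm wide; open, the fingers measure 114 mm over their backs; the gripper's body (76 mm by 85 mm) begins 54 mm behind the grasp point. The pads swing forward as they close: fully open they stand 13 mm farther back than shut.
Start: joints at [-1.315, 0.353, 1.633, -0, 1.155, -0.002], TCP at [0.159, -0.604, 0.248] pointing down, gripper open.
Joint ranges: [-2.63, 2.63], [-0.92, 2.1], [0.06, 2.66], [-1.3, 4.44], [0, 2.69], [-3.02, 3.02]. Speed limits (rad/s): [2.22, 2.22, 2.79, 3.14, 3.14, 3.14].

## Interface

Orientations are given as a unit quaternion [x, y, z, w].
In Python, from workcell import bot, hand, kinematics, get_obs, vision, hand_in gives the robot as it stands. The module is installed in compiled form; this text tells all that it offers. Calls block until the motion is done:
- bot.reach(position, orientation): joint-space move of the TCP to a pose.
- bot.servo_line(position, ori=None, velocity=0.15): straight line of the TCP; ori=None keeps the orientation; velocity is the mean speed in m/s.
- bot.goto_joints(angles): joint-space move.
- hand.move_gripper(opening, strength=None): finger opening in m; strength is the grip in N (None keeps the last); returns when the fingers have stopped.
- bot.dwell(seconds).
- kinematics.solve_ik(position, orientation): joint angles nearest the present ones, or None.
- get_obs(): the state.
- vision.read_camera(name): name is "scene" or "side" or "wrist"; returns a dict with "frame" (400x640x3 uint8, red, green, blue), "intrinsics" (3x3 intrinsics, pixels), "dist" ([k1, k2, p1, p2, k3] as OpenCV has them; the pictures are not rectified), "view" (4x4, takes a point from world to camera coordinates). Camera axes: x right, y down, z forward; pixel columns grow to the right and rows downward; lengths in m; the calibration is good to about 2 mm. A picture is of the moment at which its call begins. There is no depth.
A pose or a line that the arm cannot do raises bot.IKError and nothing moves.
- hand_in(): hands the job in; it is judged then, once.
The state is a dict: "time_s": time; "joint_pos": joint angles; "joint_vel": joint speeds; "joint_efforts": joint torques, N m; "position": TCP position; "orientation": TCP orientation; "wrist_force": force on the tool from outside, world axes, zero at the start; "ft_torque": the same for the moment, N m; "gripper_width": finger opening in m; "grip_force": force on a finger pad.
Only numpy, scipy, OpenCV 4.12 (cv2) and the standard library are available. Lean on these libraries where they do the work, as an engineer would, in place of code of your own. Each camera call takes 0.05 s, during which the arm holds its last target. There are 200 camera calls.

## Working session

There is one attempt and no reset: what is moved stays moved. The work goes in short steps, each a Python script; the robot and the scene stay as the last script left them, time stands still between calls to the robot, and variables do not carry over. Pictures are saved under pics/ and viewed, at most 11 in all, crops included, and the job is handed in when it is done.

```bash
mkdir -p pics; ls
cat > h.py <<'E'
import numpy as np, cv2
from workcell import bot, hand, kinematics, get_obs, vision, hand_in
def cam(n): return vision.read_camera(n)
def ray(c,px,z):
    """pixels Nx2 -> world points on plane z"""
    p=cv2.undistortPoints(np.array(px,float).reshape(-1,1,2),c["intrinsics"],np.array(c["dist"],float)).reshape(-1,2)
    V=np.array(c["view"]);R,t=V[:3,:3],V[:3,3]
    d=np.c_[p,np.ones(len(p))]@R; o=-R.T@t
    return o+d*((z-o[2])/d[:,2])[:,None]
def proj(c,P):
    V=np.array(c["view"]);r,_=cv2.Rodrigues(V[:3,:3])
    return cv2.projectPoints(np.array(P,float).reshape(-1,3),r,V[:3,3],c["intrinsics"],np.array(c["dist"],float))[0].reshape(-1,2)
def save(n,im): cv2.imwrite("pics/"+n,im[:,:,::-1])
E
python3 - <<'E'
from h import *
for n in("scene","side"):
    c=cam(n); save(n+"0.png",c["frame"]); np.save(n+"0.npy",c,allow_pickle=True)
    V=np.array(c["view"]);print(n,-V[:3,:3].T@V[:3,3],V[2,:3])
print(get_obs()["time_s"],get_obs()["orientation"])
E
```

```text
pics
scene [ 0.92146228 -0.54151983  0.88551333] [-0.36718251  0.5221157  -0.76978711]
side [0.43216798 0.90829947 1.16650674] [ 0.08525697 -0.62346985 -0.77718504]
0.1 [ 9.91704941e-01  1.28533777e-01 -6.79985945e-05 -6.11350989e-04]
```

View pics/scene0.png

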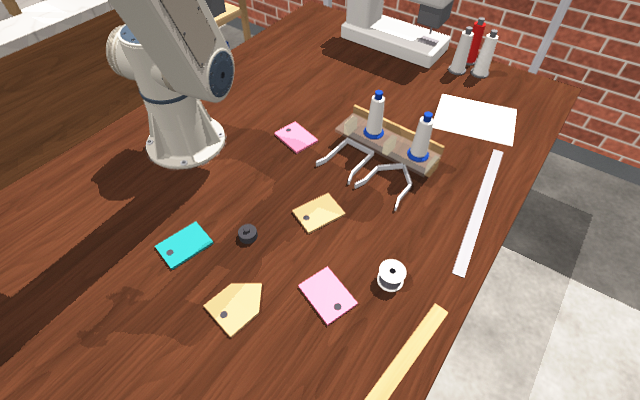

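View pics/side0.png

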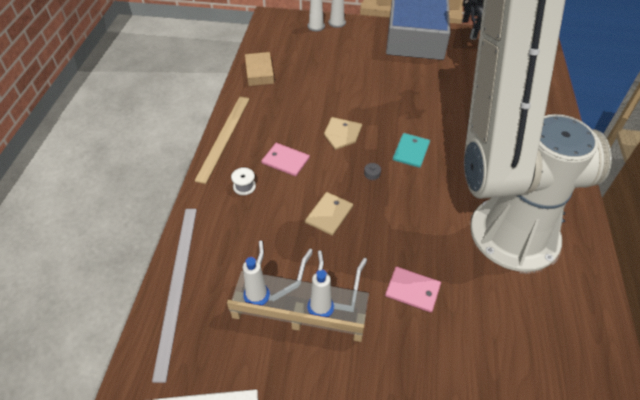

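Scene: the two wood-coloured plates are the pointed one at (235,308) and the rectangular one at (318,212). The pink plates (296,137), (328,296) and the turquoise one (184,245) are look-alikes to leave alone. The weight is at (247,234) and the reel at (391,276). The rack with the bays is around (385,150). An enlarged crop next, with measurements.

Run:
```python
from h import *
S=np.load("scene0.npy",allow_pickle=True).item();D=np.load("side0.npy",allow_pickle=True).item()
a=cv2.resize(S["frame"][85:235,260:460],(800,600),interpolation=cv2.INTER_CUBIC);save("cropS.png",a)
a=cv2.resize(D["frame"][190:350,210:400],(760,600),interpolation=cv2.INTER_CUBIC);save("cropD.png",a)
for nm,c,seeds in(("scene",S,[(245,300),(325,215)]),("side",D,[(343,138),(325,218)])):
    hsv=cv2.cvtColor(c["frame"],cv2.COLOR_RGB2HSV)
    for s in seeds:
        print(nm,s,hsv[s[1],s[0]])
        m=cv2.inRange(hsv,(12,40,150),(32,150,255))
        n,l=cv2.connectedComponents(m); k=l[s[1],s[0]]
        mm=(l==k).astype(np.uint8); mm=cv2.morphologyEx(mm,cv2.MORPH_CLOSE,np.ones((5,5)))
        ct=max(cv2.findContours(mm,0,1)[0],key=cv2.contourArea)
        h=cv2.convexHull(ct)
        w=ray(c,h.reshape(-1,2),.009)[:,:2]
        ap=cv2.approxPolyDP((w*1000).astype(np.float32),8,True).reshape(-1,2)
        print(mm.sum(),cv2.minAreaRect((w*1000).astype(np.float32)),ap.round(0).tolist())
    for lo,hi,t in(((0,0,0),(180,90,70),"weight"),):
        pass
print("weight",ray(S,[(247,231)],.034),ray(D,[(373,169)],.034)); print("reel",ray(S,[(392,270)],.045),ray(D,[(243,176)],.045))
```

```text
scene (245, 300) [ 25  60 254]
1975 ((527.1854248046875, -315.61480712890625), (132.21365356445312, 107.1969223022461), 80.64352416992188) [[538.0, -250.0], [581.0, -310.0], [569.0, -387.0], [467.0, -373.0], [477.0, -294.0]]
scene (325, 215) [ 25  55 254]
1163 ((522.529296875, 9.600326538085938), (123.09342956542969, 92.7386474609375), 68.0056381225586) [[505.0, 83.0], [587.0, 47.0], [542.0, -64.0], [459.0, -27.0]]
side (343, 138) [ 19  74 216]
807 ((529.0592041015625, -312.32000732421875), (138.80130004882812, 107.71015930175781), 80.22281646728516) [[569.0, -385.0], [468.0, -366.0], [480.0, -289.0], [532.0, -244.0], [582.0, -306.0]]
side (325, 218) [ 19  80 198]
1131 ((524.1261596679688, 12.009956359863281), (127.05860900878906, 91.01069641113281), 67.98806762695312) [[542.0, -60.0], [462.0, -27.0], [508.0, 87.0], [583.0, 57.0]]
weight [[ 0.42171845 -0.1668095   0.034     ]] [[ 0.41352171 -0.14859702  0.034     ]]
reel [[ 0.78590292 -0.05550366  0.045     ]] [[ 0.78522856 -0.0541495   0.045     ]]
```

View pics/cropS.png

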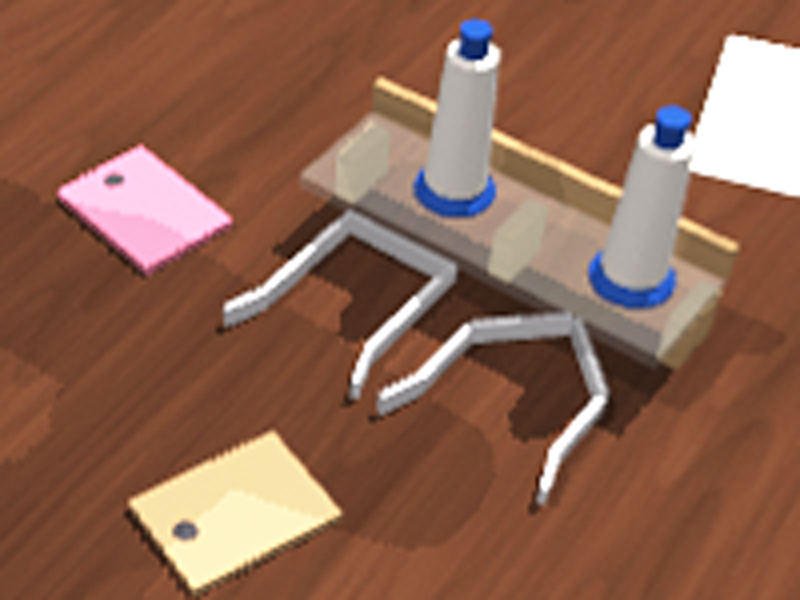

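View pics/cropD.png

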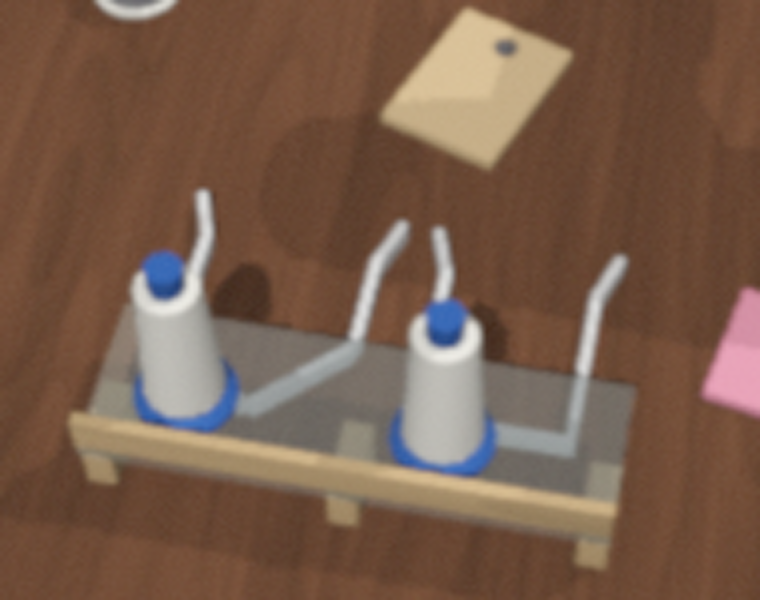

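Seen in both crops: the bay nearer the robot (scene crop 345–455, 213–385) has a square end, the one further out (380–605, 318–500) has the V end. The plywood-coloured rectangle (scene ≈318,212) is the square_template; the pink and turquoise ones are excluded by colour. Now the bay frame and the template poses.

Run:
```python
from h import *
S=np.load("scene0.npy",allow_pickle=True).item();D=np.load("side0.npy",allow_pickle=True).item()
def fit(M,W):
    M=np.array(M,float);W=np.array(W)
    U,s,Vt=np.linalg.svd((M-M.mean(0)).T@(W-W.mean(0)));R=(U@Vt).T
    t=W.mean(0)-R@M.mean(0);r=np.linalg.norm(M@R.T+t-W,axis=1)
    return t,np.arctan2(R[1,0],R[0,0]),r
sq=np.array([(-61.5,-85),(-49.5,-50),(-49.5,63),(49.5,63),(49.5,-50),(61.5,-85)])/1000+[-.077,0]
po=np.array([(-69.5,-85),(-57.5,-50),(-57.5,18.2),(0,76.2),(57.5,18.2),(57.5,-50),(69.5,-85)])/1000+[.077,0]
pS=np.array([(228,308),(265,290),(350,218),(448,268),(372,350),(357,385),(385,400),(422,378),(472,326),(573,318),(602,390),(558,455),(543,492)])/4+[260,85]
W=ray(S,pS,.018)[:,:2]
t,a,r=fit(np.r_[sq,po],W);print("scene rack",t,a,(r*1e3).round(1))
mD=np.array([sq[2+1-1],sq[1],sq[0],sq[4],sq[5],po[1],po[0],po[2],po[3],po[5],po[6]])
# side view: left/right swapped; crop pixels (unrefracted ones only)
names=[(sq[1],(594,300)),(sq[0],(620,260)),(sq[4],(447,275)),(sq[5],(438,232)),(po[1],(376,262)),(po[0],(402,226)),(po[2],(354,345)),(po[5],(208,237)),(po[6],(202,194)),(sq[2],(570,440))]
W=ray(D,np.array([n[1] for n in names])/[4,3.75]+[210,190],.018)[:,:2]
t,a,r=fit([n[0] for n in names],W);print("side rack",t,a,(r*1e3).round(1))
# templates
pt=np.array([(0,72),(52,20),(52,-60),(-52,-60),(-52,20)])/1000
for W in([[538,-250],[581,-310],[569,-387],[467,-373],[477,-294]],[[532,-244],[582,-306],[569,-385],[468,-366],[480,-289]]):
    print("pointed",*fit(pt,np.array(W)/1000))
s4=np.array([(-44,60),(44,60),(44,-60),(-44,-60)])/1000
for W in([[505,83],[587,47],[542,-64],[459,-27]],[[508,87],[583,57],[542,-60],[462,-27]]): print("square",*fit(s4,np.array(W)/1000))
for nm,p in(("pinkbig",[(298,290),(325,267),(357,301),(330,324)]),("turq",[(155,246),(197,222),(213,243),(172,269)]),("pinksm",[(275,135),(296,122),(318,139),(296,152)])): print(nm,ray(S,p,.009)[:,:2].round(3).tolist())
# cone feet
print("cones",ray(S,[(374,133),(418,153.5)],.058)[:,:2])
w=vision.read_camera("wrist");V=np.array(w["view"]);o=get_obs();c=-V[:3,:3].T@V[:3,3]
print("wristcam",c-np.array(o["position"]),V[2,:3],w["intrinsics"][0][0],bot.tcp_to_tips)
```

```text
scene rack [0.55451383 0.23044396] -0.04522357452627939 [4.2 2.4 4.3 3.7 2.  1.4 3.  0.6 0.  3.9 6.  2.2 2.1]
side rack [0.55008946 0.23823913] -0.04751890107998898 [2.1 1.6 0.8 1.3 1.2 1.5 1.8 2.  0.7 2.7]
pointed [ 0.52663471 -0.32121731] -0.14722546649300397 [0.00080332 0.00093825 0.00122652 0.00060736 0.00114772]
pointed [ 0.52642848 -0.3164164 ] -0.14329179353809374 [0.0048496  0.00231786 0.00180281 0.00286806 0.0021913 ]
square [0.52325 0.00975] -0.3998463252560057 [0.00137508 0.0008994  0.00207911 0.00143599]
square [0.52375 0.01425] -0.368780050053489 [0.00377759 0.0043238  0.00268763 0.00146906]
pinkbig [[0.623, -0.213], [0.64, -0.124], [0.753, -0.155], [0.733, -0.238]]
turq [[0.246, -0.328], [0.277, -0.212], [0.361, -0.235], [0.333, -0.348]]
pinksm [[0.223, 0.184], [0.238, 0.276], [0.349, 0.251], [0.328, 0.161]]
cones [[0.50714847 0.33028758]
 [0.66044458 0.3269349 ]]
wristcam [0.07284958 0.01905064 0.12536902] [-0.29006782 -0.07465257 -0.95408996] 316.269785503997 0.017
```

```bash
cat >> h.py <<'E'
RACK=np.array([.552,.234]);TH=-.046
def rot(a): return np.array([[np.cos(a),-np.sin(a)],[np.sin(a),np.cos(a)]])
def bay(k): return RACK+rot(TH)@np.array([-.077 if k=="sq" else .077,0])
def quat(a): return [np.cos(a/2),np.sin(a/2),0,0]   # tool down, tool x along yaw a
def pt(pose,loc): return np.array(pose[:2])+rot(pose[2])@np.array(loc)
def bp(k,x,y,da=0): return [*(bay(k)+rot(TH)@np.array([x,y])),TH+da]   # pose in bay frame
def F(): return np.array(get_obs()["wrist_force"])
def press(pose,loc,fz=15,z0=.04):
    p=pt(pose,loc);q=quat(pose[2])
    bot.reach([*p,.10],q);bot.servo_line([*p,z0],velocity=.15);f0=F()[2];z=z0
    while F()[2]-f0<fz and z>.004:
        z-=.0015;bot.servo_line([*p,z],velocity=.05)
    print("pressed z",round(z,4),"F",F().round(1),"t",get_obs()["time_s"]);return z
def drag(pose,loc,z,v=.08):
    bot.servo_line([*pt(pose,loc),z],quat(pose[2]),velocity=v);print("F",F().round(1),"t",round(get_obs()["time_s"],2))
def rise(z=.1):
    p=get_obs()["position"];bot.servo_line([p[0],p[1],z],velocity=.25)
E
python3 - <<'E'
from h import *
hand.move_gripper(.04)
P=[.5235,.012,-.385];L=(0,-.015)
z=press(P,L)
# first short test then pre-mouth pose
drag(bp("sq",0,-.15),L,z)
open("z","w").write(str(z))
c=cam("scene");np.save("scene1.npy",c,allow_pickle=True)
save("s1.png",cv2.resize(c["frame"][85:260,240:440],(800,700))[:600])
E
```

```text
pressed z 0.0235 F [-4.   0.3 15.9] t 6.5
F [ 0.1 -0.4  0.6] t 7.78
```

View pics/s1.png

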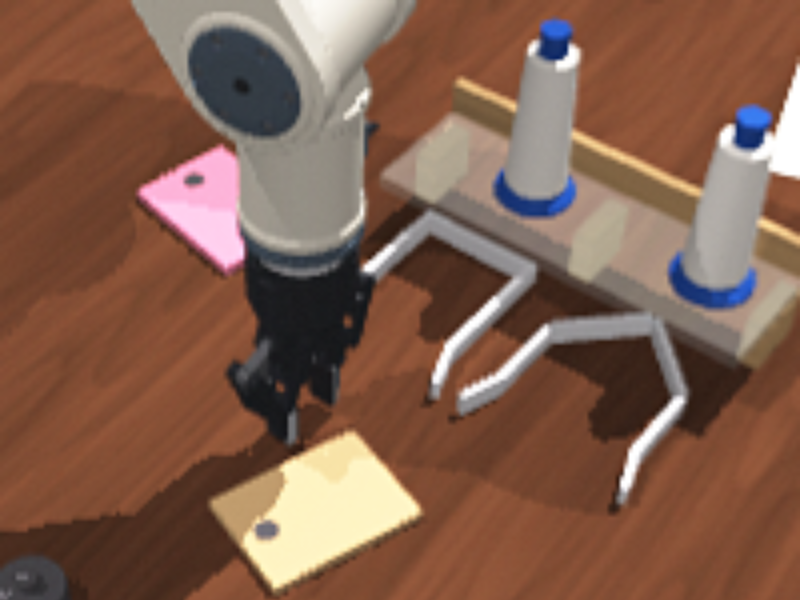

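The plate did not follow the pressed fingertips: it slipped and is still at its start pose. I'll switch to edge pushes. First a two-finger push on the long side squares it up and lines it up with the bay, then a push on the rear edge takes it home.

```bash
cat >> h.py <<'E'
HALF=.011
def tipz(w,tip=.004): return tip+.017-.013*(w/.085)**2
def side(k,x0,x1,y,w,v=.06):
    """two fingers along bay y, TCP moves in bay x from x0 to x1"""
    z=tipz(w);q=quat(TH);rise(.12);hand.move_gripper(w)
    a=bp(k,x0,y)[:2];b=bp(k,x1,y)[:2]
    bot.reach([*a,.08],q);bot.servo_line([*a,z],velocity=.15);f0=F()
    bot.servo_line([*b,z],velocity=v);print("side dF",(F()-f0).round(1),"t",round(get_obs()["time_s"],2))
def rear(k,x,y0,y1,w,v=.08,fine=False,fmax=8):
    """two fingers along bay x behind the rear edge, TCP moves in bay y"""
    z=tipz(w);q=quat(TH+np.pi/2);rise(.12);hand.move_gripper(w)
    a=bp(k,x,y0)[:2]
    bot.reach([*a,.08],q);bot.servo_line([*a,z],velocity=.15);f0=F()
    bot.servo_line([*bp(k,x,y1)[:2],z],velocity=v);print("rear dF",(F()-f0).round(1),"t",round(get_obs()["time_s"],2))
def more(k,x,y0,y1,w,fmax=8,step=.003):
    z=tipz(w);f0=F();y=y0
    while y<y1:
        y+=step;bot.servo_line([*bp(k,x,y)[:2],z],velocity=.06);f=np.linalg.norm((F()-f0)[:2])
        if f>fmax: break
    p=get_obs()["position"];pb=rot(-TH)@(np.array(p[:2])-bay(k))
    print("stop y",round(y,4),"actual",pb.round(4),"f",(F()-f0).round(1),"t",round(get_obs()["time_s"],2))
E
python3 - <<'E'
from h import *
side("sq",.143,.044+HALF,-.223,.07)
bot.servo_line([*bp("sq",.08,-.223)[:2],tipz(.07)],velocity=.15);rise(.2)
c=cam("scene");np.save("scene2.npy",c,allow_pickle=True)
save("s2.png",cv2.resize(c["frame"][85:235,240:440],(800,600)))
E
```

```text
side dF [ 0.1  0.6 -0.7] t 11.66
```

View pics/s2.png

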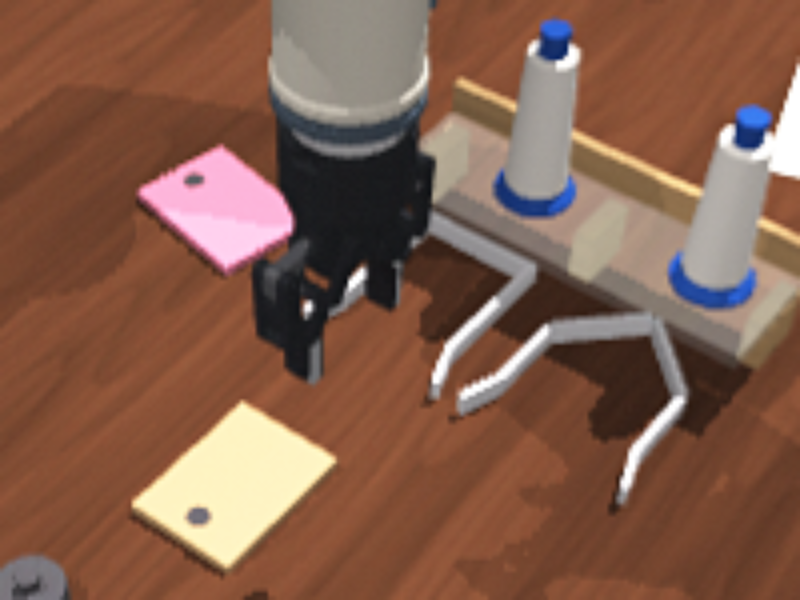

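The template (crop ≈235,485) has squared up with the bay and lies in front of its mouth. I'll measure it and push it in from the rear.

```bash
cat >> h.py <<'E'
def quad(c,area,lo=(12,25,150),hi=(34,150,255)):
    """plywood blob inside pixel box (x0,y0,x1,y1): hull on z=.009 in m"""
    m=cv2.inRange(cv2.cvtColor(c["frame"],cv2.COLOR_RGB2HSV),lo,hi);k=np.zeros_like(m);x0,y0,x1,y1=area;k[y0:y1,x0:x1]=m[y0:y1,x0:x1]
    k=cv2.morphologyEx(k,cv2.MORPH_CLOSE,np.ones((5,5)))
    ct=max(cv2.findContours(k,0,1)[0],key=cv2.contourArea)
    return (ray(c,cv2.convexHull(ct).reshape(-1,2),.009)[:,:2]*1000).astype(np.float32)
E
python3 - <<'E'
from h import *
c=np.load("scene2.npy",allow_pickle=True).item()
w=quad(c,(265,175,335,235));r=cv2.minAreaRect(w);print(r)
p=np.array(r[0])/1000;print("in bay",rot(-TH)@(p-bay("sq")))
y=(rot(-TH)@(p-bay("sq")))[1]
rear("sq",0,y-.06-HALF-.02,-.10-.06-HALF,.05)
c=cam("scene");np.save("scene3.npy",c,allow_pickle=True);save("s3.png",cv2.resize(c["frame"][85:235,240:440],(800,600)))
E
```

```text
((463.25830078125, -4.858711242675781), (123.78076934814453, 90.47132873535156), 87.43780517578125)
in bay [-0.0006642  -0.24268672]
rear dF [0.  0.1 0.7] t 18.07
```

View pics/s3.png

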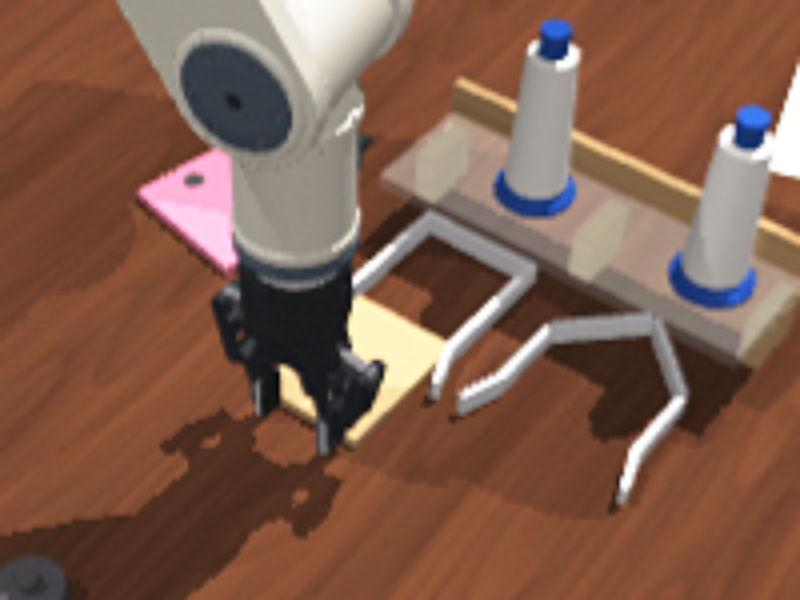

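The plate (crop ≈365,365) is entering the mouth in line with the bay. Continuing, with force watch.

Run:
```python
from h import *
y=-.16-HALF
more("sq",0,y,-.06-HALF-.012,.05,fmax=12,step=.011)
more("sq",0,-.06-HALF-.012,-.06-HALF+.012,.05,fmax=12,step=.003)
p=np.array(get_obs()["position"]);d=rot(TH)@np.array([0,-.03]);bot.servo_line([p[0]+d[0],p[1]+d[1],p[2]],velocity=.15);rise(.12)
bot.reach([*bp("po",-.077,-.45)[:2],.2],quat(TH+np.pi/2))
c=cam("scene");np.save("scene4.npy",c,allow_pickle=True);save("s4.png",cv2.resize(c["frame"][85:235,260:460],(800,600),interpolation=cv2.INTER_CUBIC))
```

```text
stop y -0.083 actual [ 0.0001 -0.0825] f [-0.5 -0.8  0.2] t 20.78
stop y -0.068 actual [-0.0006 -0.071 ] f [  3.9 -25.3   5.9] t 22.03
```

View pics/s4.png

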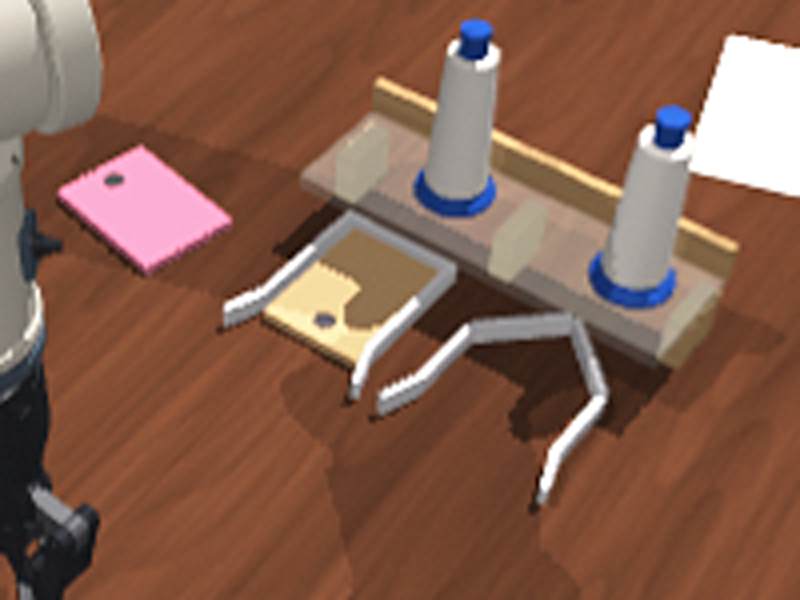

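The square template is home against its end wall (force stop at TCP y = -71 mm, as expected). Next, the pointed one: a rear push through the corridor between the weight and the pink plate.

Run:
```python
from h import *
rear("po",-.077,-.655,-.215-.06-HALF,.055,v=.1)
p=np.array(get_obs()["position"]);d=rot(TH)@np.array([0,-.03]);bot.servo_line([p[0]+d[0],p[1]+d[1],p[2]],velocity=.2);rise(.12)
bot.reach([*bp("po",-.077-.15,-.35)[:2],.2],quat(TH))
c=cam("scene");np.save("scene5.npy",c,allow_pickle=True);save("s5.png",cv2.resize(c["frame"][85:335,200:440],(768,800))[:600])
try:
    w=quad(c,(230,170,375,300));ap=cv2.approxPolyDP(w,8,True).reshape(-1,2)/1000
    print((( ap-bay("po"))@rot(TH)).round(4).tolist())
except Exception as e: print(e)
print(get_obs()["time_s"])
```

```text
rear dF [ 0.7 -1.4  0.4] t 30.36
[[-0.085, -0.1428], [-0.0314, -0.197], [-0.0319, -0.2777], [-0.1379, -0.2718], [-0.137, -0.1931]]
32.575
```

View pics/s5.png

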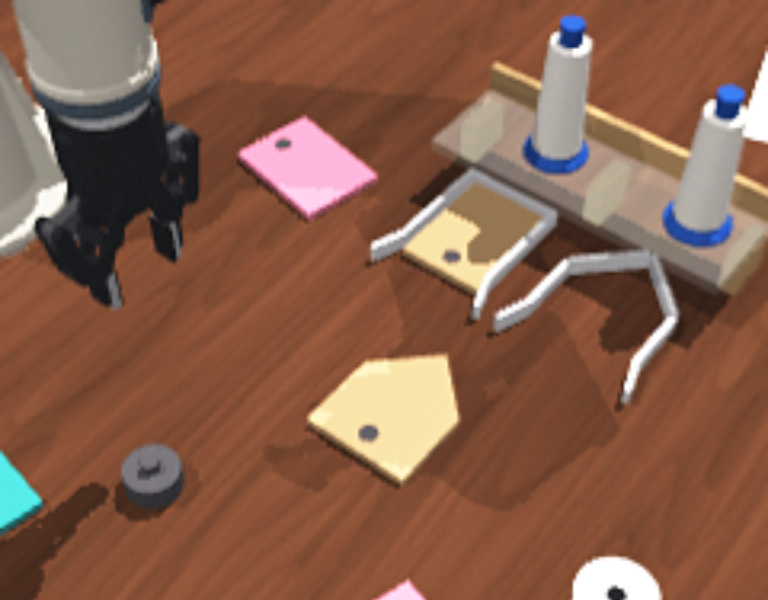

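The pointed template (crop ≈385,420) lies aligned, about 85 mm left of its bay's line and clear of the weight. Now the side push to line it up.

Run:
```python
from h import *
side("po",-.170,-.052-HALF,-.232,.04)
p=np.array(get_obs()["position"]);d=rot(TH)@np.array([-.025,0]);bot.servo_line([p[0]+d[0],p[1]+d[1],p[2]],velocity=.2)
rear("po",0,-.32,-.11-.06-HALF,.055,v=.08)
bot.dwell(.2);c=cam("scene");np.save("scene6.npy",c,allow_pickle=True);save("s6.png",cv2.resize(c["frame"][85:235,280:480],(800,600),interpolation=cv2.INTER_CUBIC))
```

```text
side dF [-0.5  0.4  0.2] t 36.45
rear dF [-0.7 -0.   0.6] t 41.57
```

View pics/s6.png

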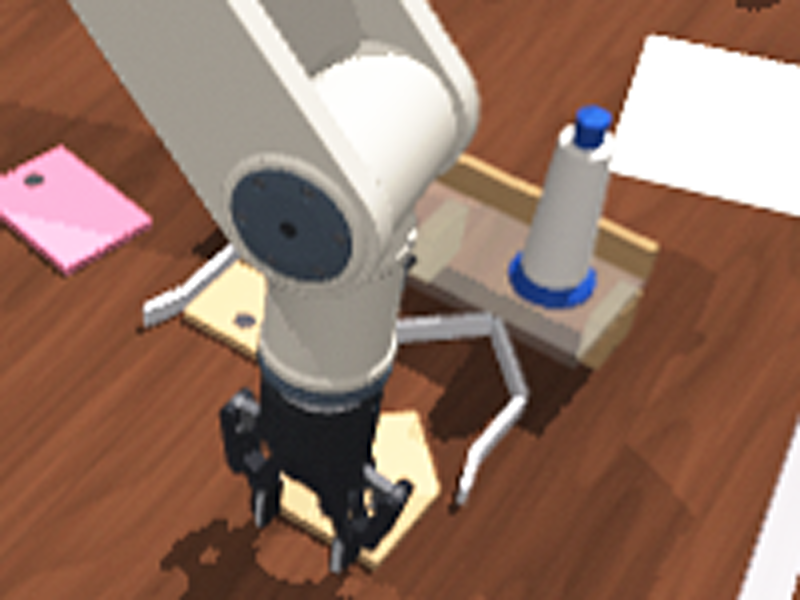

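The point (crop ≈415,412) is heading into the V bay, with the right side well inside the right wall. Pushing home.

Run:
```python
from h import *
y=-.17-HALF
more("po",0,y,-.06-HALF-.011,.055,fmax=12,step=.011)
more("po",0,-.06-HALF-.011,-.06-HALF+.012,.055,fmax=12,step=.003)
p=np.array(get_obs()["position"]);d=rot(TH)@np.array([0,-.03]);bot.servo_line([p[0]+d[0],p[1]+d[1],p[2]],velocity=.15);rise(.12)
bot.reach([.3,-.35,.25],quat(TH))
c=cam("scene");np.save("scene7.npy",c,allow_pickle=True);save("s7.png",cv2.resize(c["frame"][85:285,230:460],(690,600),interpolation=cv2.INTER_CUBIC))
print(get_obs()["time_s"])
```

```text
stop y -0.082 actual [ 0.0001 -0.0815] f [ 0.6 -1.5  0.5] t 44.82
stop y -0.07 actual [-0.001  -0.0729] f [ -2.7 -16.3   5.7] t 45.82
48.9167
```

View pics/s7.png

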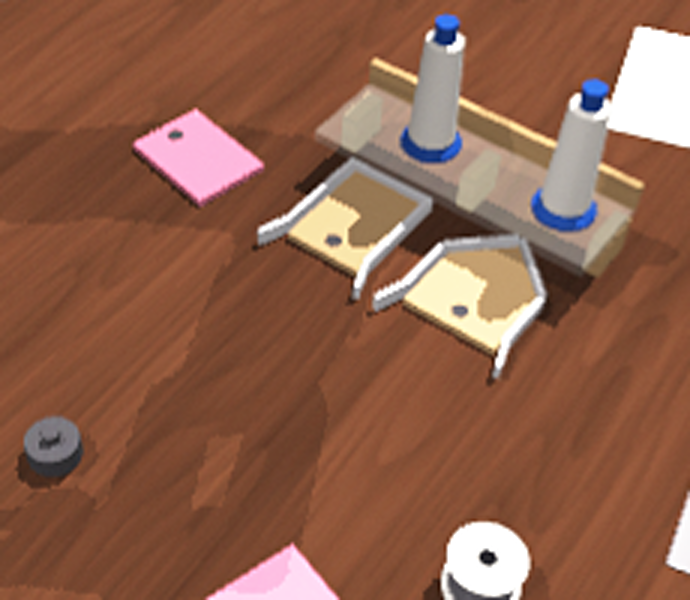

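Both templates sit flush in their bays: the square one at crop ≈360,215 and the pointed one at ≈475,290. The cones, weight and reel stand where they were.

```bash
python3 -c "
from h import *
print(hand_in())"
```

```text
the job is handed in; nothing more can be done
None
```

I slid both templates flat into their matching bays until a firm force stop and handed the job in at about 49 s; the last picture shows both flush and the cones, weight and reel in place, but hand-in returned no verdict.

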